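# Close a culture dish in its flip-over holder and invert it

### The job

One of the two flip-over holders on the lab bench has a culture dish lying in it. Fold the lid of that holder shut over the dish, then take the holder by its loop handle and turn it right over, half a turn, until it lies level on its back with the dish shut inside upside down, and let go. Do not touch the empty holder.

Things in the scene. Friction and masses are not known exactly. Their poses are not given: they have to be found in the camera images.
- holder (a point): Middle of the loaded holder's square aluminium tray (72 x 72 x 19 mm, floor z=-9, rim z=+7 mm), 80 mm over the bench on a level turning axis between two posts (96 mm apart, tops 92 mm high) on a fixed foot 130 x 90 mm. Turns with the tray: x along the axis, y to the handle, z out of the open side: up at the start, down when turned over. Turns half a turn about +x, stop to stop, light friction.
- handle (a point): Middle of the cross bar of that tray's loop handle: round steel bar 10 mm thick, parallel to the axis, 83 mm along y of holder, 80 mm over the bench. 54 mm free between the loop's legs, 42 mm between bar and tray. Lift it up, over the axis and down on the far side to turn the holder (about 2 N; the bar may pivot in the grip). Axes as holder.
- stand_lid (a joint): Lid of that holder: grey 72 x 72 mm frame, 4 mm thick, clear window, hinged on the rim opposite the handle (line along x at y=-36, z=+7 mm of holder). 0 = shut on the rim (outer face z=+11 mm), 1.57 = upright, above = leaning away from the handle; starts at 1.75 to 2.05, stop at 2.1 rad. Stiff hinge (1 to 2 N at the free edge): stays where left, also upside down.
- dish_center (a point): Centre, half-way up, of the culture dish: round, clear plastic with cream-coloured agar, 60 mm across, 14 mm high, about 25 g, lying loose in the loaded holder's tray (inside 66 x 66 mm, 16 mm deep). z points to the dish's top.
- spare: The other holder, same make and sizes, lid open too, but no dish in it: leave it alone. Origin on the bench under the middle of its turning axis; x along the axis, y to its handle.

How it is judged:
By the outcome, as a careful person would: the job done as asked, in the order asked, and still so for the second after the job is handed in, with the robot touching nothing.
It also fails if it takes over 51 s, if anything falls off the work surface, if the arm or the gripper's body presses on something with over 40 N, if the wrist force passes 120 N, or if a joint passes its speed limit or range.

### The arm

A 6-joint arm with a two-finger parallel gripper is mounted at the origin on the work surface. World frame = base frame: x ahead of the robot, y to its left, z up, the work surface at z = 0. Lengths are in mm, angles in rad, forces in N, time in s.
With the tool pointing down it reaches from about 275 to 1000 mm from the base axis. Payload 8.4 kg.
Tool frame: the origin (TCP) lies between the finger pads; the fingertips stand r.finger_overhang ahead of it and the grasp point (between the pads) is the TCP (r.finger_overhang is the distance from the TCP to the fingertips, in mm); z points along the fingers, y is the line along which they close (so a half turn about z gives the same grasp; the last joint's range is limited). The gripper opens to 85 mm and grips with 20 to 120 N. Pads are 22 mm wide; open, the fingers measure 114 mm over their backs; the gripper's body (76 mm by 85 mm) begins 54 mm behind the grasp point. The pads swing forward as they close: fully open they stand 13 mm farther back than shut.
Start: joints at [1.194, 0.353, 1.633, -0, 1.155, -0.002], TCP at [228.803, 581.616, 250.281] pointing down, gripper open.
Joint ranges: [-2.63, 2.63], [-0.92, 2.1], [0.06, 2.66], [-1.3, 4.44], [0, 2.69], [-3.02, 3.02]. Speed limits (rad/s): [2.22, 2.22, 2.79, 3.14, 3.14, 3.14].

### API

Orientations are given as [roll, pitch, yaw] about the fixed x, y, z axes, in that order (R = Rz(yaw) Ry(pitch) Rx(roll)).
In Python, from rig import r, cams, sign_off gives the robot as it stands.
- The arm moves only by the shell command python3 -m crank 'ROWS' [FORCE]. ROWS is JSON, a list of rows, each a list of 7 numbers: the shift along the tool's x, y, z in m, then the turn, a rotation vector about the tool's x, y, z in rad, then the closure, from 0 (fully open) to 1 (shut). In form: [[dx, dy, dz, ax, ay, az, gripper], ...]. A call has 1 to 5 rows; each row is the pose to reach, as a shift and turn from the pose commanded when the call began, along the tool's axes at that moment; what a row does not reach only later rows make up. A row lasts 1/10 s, in which the tool goes at most 50 mm and 8.59 degrees, less where a joint would pass 70% of its speed; a pose out of reach is approached as far as the arm can. A call with a gripper value outside its range is refused whole. The fingers move at their own pace and stop on an object; FORCE is the grip in N (left out, the last holds). Time passes only in rows, so rows that repeat a pose let the fingers close. It gives the time, the measured TCP pose, the force, the opening and the grip force at its end, in the units of the state.
- r.sense(): the state, without advancing time (a new reading comes with each control period).
- cams.grab_frame(name): name is "scene" or "top" or "wrist"; returns a dict with "image" (384x512x3 uint8, red, green, blue), "fx", "fy", "cx", "cy" (pixels), "D" ([k1, k2, p1, p2, k3] as OpenCV has them; the pictures are not rectified), "position" and "orientation" of the camera in the world. Camera axes: x right, y down, z forward; pixel columns grow to the right and rows downward; lengths in mm; the calibration is good to about 2 mm. A picture is of the moment at which its call begins. There is no depth.
- sign_off(): hands the job in; it is judged then, once.
The state is a dict: "clock": time; "qpos": joint angles; "qvel": joint speeds; "joint_efforts": joint torques, N m; "eef_pos": TCP position; "tcp_rot": TCP orientation; "contact_force": force on the tool from outside, world axes, zero at the start; "wrist_torque": the same for the moment, N m; "opening": opening from 0.0 (shut) to 1.0 (fully open); "grasp_force": force on a finger pad.
Only numpy, scipy, OpenCV 4.12 (cv2) and the standard library are available. Lean on these libraries where they do the work, as an engineer would, in place of code of your own. Each camera call takes 0.05 s, during which the arm holds its last target. There are 200 camera calls.

## Working session

There is one attempt and no reset: what is moved stays moved. The work goes in short steps, Python scripts to look and compute and a shell command to move; the robot and the scene stay as the last step left them, time stands still between calls to the robot, and variables do not carry over. Pictures are saved under pics/ and viewed, at most 10 in all, crops included, and the job is handed in when it is done.

```bash
ls; mkdir -p pics
python3 - <<'E'
from rig import r,cams
import cv2,pickle,numpy as np
s=r.sense();print(s,r.finger_overhang)
ims=[]
for n in("top","scene"):
    f=cams.grab_frame(n);pickle.dump(f,open(f"pics/{n}0.pkl","wb"))
    print(n,{k:v for k,v in f.items() if k!="image"})
    cv2.imwrite(f"pics/{n}0.png",cv2.resize(f["image"][:,:,::-1],(800,600)))
E
```

```text
pics
{'clock': 0.0, 'qpos': array([ 1.19359558e+00,  3.53608229e-01,  1.63414694e+00,  3.42604604e-06,
        1.15518898e+00, -2.42680951e-03]), 'qvel': array([ 6.31381537e-04,  3.10643404e-04,  4.43342558e-04,  6.33932130e-05,
       -3.91748565e-03,  7.18887565e-04]), 'joint_efforts': array([ 2.83428571e-04, -6.05250764e+01, -3.42080390e+01, -9.12657060e-05,
        9.21855593e-03,  6.83594749e-05]), 'eef_pos': array([228.63707892, 581.1931648 , 249.58111189]), 'tcp_rot': array([-3.14024117e+00, -6.41232846e-06,  2.76681733e+00]), 'contact_force': array([-0.30347964, -0.0294654 , -0.02132195]), 'wrist_torque': array([ 0.03495818, -0.03234296,  0.01348562]), 'grasp_force': 0.0, 'opening': 0.9985904091237329} 19.0
top {'fx': 380.2922877664345, 'fy': 380.2922877664345, 'cx': 254.4385730752945, 'cy': 193.20845462324638, 'D': array([-0.018553,  0.      ,  0.      ,  0.      ,  0.      ]), 'position': array([358.59028749,  25.90854823, 855.52295673]), 'orientation': array([-2.92058230e+00,  1.12010920e-03, -1.68070686e+00])}
scene {'fx': 473.67307672858215, 'fy': 473.67307672858215, 'cx': 254.84866104761426, 'cy': 192.3114084748378, 'D': array([-0.13923442,  0.        ,  0.        ,  0.        ,  0.        ]), 'position': array([ 771.03741463, -354.38167698,  840.68266626]), 'orientation': array([-2.62047805,  0.00450544,  0.57047041])}
```

View pics/top0.png

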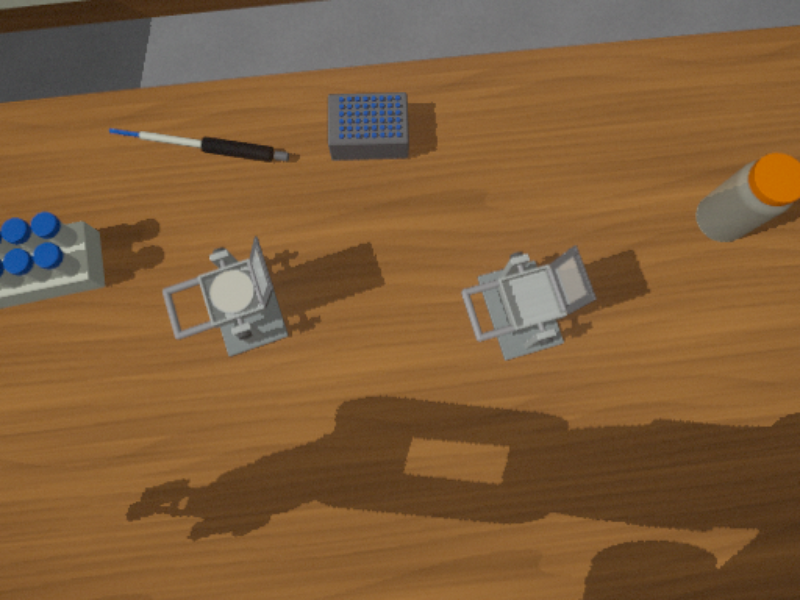

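View pics/scene0.png

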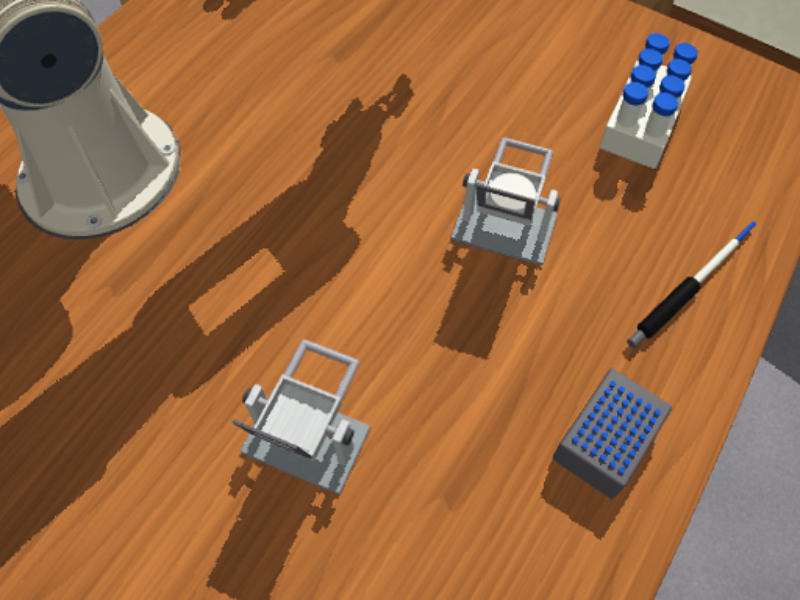

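The top view shows the dish (cream disc) in the left-hand holder at about (232,291) in the 800x600 picture, its bar running (166,288)–(178,336), and its lid leaning right at about x=262. The right-hand holder (530,295) is the empty one. The scene view agrees, with the dish at (512,190) and the bar at (525,147).

```bash
cat > h.py <<'E'
import numpy as np,cv2,pickle
from scipy.spatial.transform import Rotation as Ro
def ray(f,px):
    K=np.array([[f["fx"],0,f["cx"]],[0,f["fy"],f["cy"]],[0,0,1]])
    u=cv2.undistortPoints(np.array(px,float).reshape(-1,1,2),K,f["D"]).reshape(-1,2)
    return np.c_[u,np.ones(len(u))]@Ro.from_euler("xyz",f["orientation"]).as_matrix().T
def plane(f,px,z):
    d=ray(f,px);p=f["position"];return p+d*((z-p[2])/d[:,2])[:,None]
def load(n): return pickle.load(open(f"pics/{n}.pkl","rb"))
E
python3 - <<'E'
from h import *
for n,dc,hc in(("top0",(148,186),(126,197)),("scene0",(328,121),(335,98))):
    f=load(n);im=f["image"];hsv=cv2.cvtColor(im,cv2.COLOR_RGB2HSV)
    print(n,"dish hsv",hsv[dc[1],dc[0]],"hole",hsv[hc[1],hc[0]])
    m=((hsv[...,1]>90)&(hsv[...,0]<25)).astype(np.uint8)
    k,l,st,ce=cv2.connectedComponentsWithStats(m,connectivity=4)
    i=l[hc[1],hc[0]];print("hole",st[i],ce[i])
    ys,xs=np.where(l==i);P=plane(f,np.c_[xs,ys],80)[:,:2]
    rc=cv2.minAreaRect(P.astype(np.float32));print("rect",rc,"cent",P.mean(0))
    b=hsv.astype(int)
    d=((im.astype(int).min(2)>175)).astype(np.uint8)
    k,l,st,ce=cv2.connectedComponentsWithStats(d);i=l[dc[1],dc[0]]
    print("dish",st[i],ce[i],plane(f,[ce[i]],85))
E
```

```text
top0 dish hsv [ 28  19 186] hole [ 15 152 149]
hole [110 182  24  29 472] [121.42161017 196.26483051]
rect ((556.1256103515625, 285.006103515625), (53.24940490722656, 39.75998306274414), 13.658913612365723) cent [556.02142036 284.9647816 ]
dish [     0      0    512    384 196564] [255.53276795 191.52254228] [[534.08210427   5.12208802  85.        ]]
scene0 dish hsv [ 24  10 249] hole [ 13 174 183]
hole [320  93  29  18 312] [334.06730769 101.51282051]
rect ((553.57421875, 285.9424743652344), (53.99932861328125, 33.310585021972656), 12.890957832336426) cent [553.81755208 285.90304593]
dish [307  89  46  42 491] [330.69246436 113.51527495] [[564.38779443 249.14886162  85.        ]]
```

```bash
cat >> h.py <<'E'
A=np.radians(13.66);HX=np.array([np.cos(A),np.sin(A),0]);HY=np.array([-np.sin(A),np.cos(A),0])
H=np.array([569.8,228.4,80.])
def go(s,t,yaw=A+np.pi):   # t: TCP goal in start holder frame (mm, z from axis)
    Rt=Ro.from_euler("xyz",s["tcp_rot"]);G=H+t[0]*HX+t[1]*HY+np.array([0,0,t[2]])
    print("shift m",np.round(Rt.inv().apply(G-s["eef_pos"])/1000,4),"turn",np.round((Rt.inv()*Ro.from_euler("xyz",[np.pi,0,yaw])).as_rotvec(),3))
def where(s):
    d=s["eef_pos"]-H;print("t",s["clock"],"tcp in holder",np.round([d@HX,d@HY,d[2]],1),"rot",np.round(s["tcp_rot"],3),"F",np.round(s["contact_force"],1),"open",round(s["opening"],3))
E
python3 - <<'E'
from h import *
from rig import r
f=load("top0");print("bar",plane(f,[(110,199.7)],80),"expect",H+83*HY);print("dish",plane(f,[(148.5,186.3)],85),"lid top edge at 152",[plane(f,[p],152)-H for p in [(164,152)]])
p=plane(f,[(164,152)],152)[0]-H;print("lid corner",p@HX,p@HY)
s=r.sense();where(s);go(s,[0,-110,170])
E
```

```text
bar [[551.23324358 309.03708206  80.        ]] expect [550.19873501 309.05228088  80.        ]
dish [[569.79204635 226.10498751  85.        ]] lid top edge at 152 [array([[ 47.05872555, -53.09544155,  72.        ]])]
lid corner 33.18862326696102 -62.70697608203952
t 0.1 tcp in holder [-248.2  423.4  169.6] rot [-3.14   0.     2.767] F [ 1.2  0.2 -0. ] open 1.0
shift m [-0.5099 -0.2934  0.    ] turn [-0.001 -0.    -0.613]
```

```bash
python3 -m crank '[[-0.51,-0.293,0,0,0,-0.613,1],[-0.51,-0.293,0,0,0,-0.613,1],[-0.51,-0.293,0,0,0,-0.613,1],[-0.51,-0.293,0,0,0,-0.613,1],[-0.51,-0.293,0,0,0,-0.613,1]]' 30; python3 -c "
from h import *
from rig import r
s=r.sense();where(s);go(s,[0,-110,170])"
```

```text
clock: 0.6
eef_pos: [380.6, 391.5, 250.1]
tcp_rot: [-3.142, -0.0, -2.898]
contact_force: [1.3, 1.3, 0.4]
opening: 0.145
grasp_force: 0.0
t 0.6 tcp in holder [-145.3  203.1  170.1] rot [-3.142 -0.    -2.898] F [1.3 1.3 0.4] open 0.145
shift m [-1.436e-01 -3.139e-01  1.000e-04] turn [-0.    -0.     0.005]
```

```bash
python3 -m crank '[[-0.08,-0.18,0,0,0,0.005,1],[-0.08,-0.18,0,0,0,0.005,1],[-0.08,-0.18,0,0,0,0.005,1],[-0.08,-0.18,0,0,0,0.005,1],[-0.08,-0.18,0,0,0,0.005,1]]' >/dev/null;  python3 -m crank '[[-0.064,-0.134,0,0,0,0,1],[-0.064,-0.134,0,0,0,0,1],[-0.064,-0.134,0,0,0,0,1],[-0.064,-0.134,0,0,0,0,1],[-0.064,-0.134,0,0,0,0,1]]' >/dev/null; python3 -c "
from h import *
from rig import r,cams
s=r.sense();where(s);go(s,[0,-110,80])
f=cams.grab_frame('wrist');cv2.imwrite('pics/w1.png',f['image'][:,:,::-1])"
```

```text
t 1.6 tcp in holder [  -2.5 -110.1  169.7] rot [ 3.141e+00 -1.000e-03 -2.910e+00] F [-1.1  0.7 -0.7] open 0.002
shift m [-0.0026  0.0001  0.0897] turn [ 0.    -0.001 -0.007]
```

View pics/w1.png

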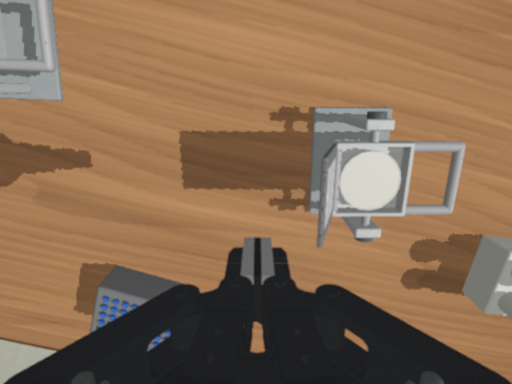

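The wrist view shows the shut fingers at (257,250). The loaded holder is to their right, dish at (370,180) and lid edge-on at (325,190), so the fingers are on the outer side of the lid with room to descend.

```bash
python3 -m crank '[[-0.003,0,0.045,0,0,-0.007,1],[-0.003,0,0.092,0,0,-0.007,1],[-0.003,0.01,0.092,0,0,-0.007,1],[-0.003,0.025,0.092,0,0,-0.007,1],[-0.003,0.035,0.092,0,0,-0.007,1]]'; python3 -m crank '[[0,0.006,0,0,0,0,1],[0,0.012,-0.001,0,0,0,1],[0,0.018,-0.002,0,0,0,1],[0,0.024,-0.003,0,0,0,1],[0,0.024,-0.003,0,0,0,1]]' ; python3 -c "
from h import *
from rig import r,cams
s=r.sense();where(s)
f=cams.grab_frame('scene');cv2.imwrite('pics/s1.png',cv2.resize(f['image'][60:200,230:430,::-1],(800,560)))"
```

```text
clock: 2.15
eef_pos: [588.8, 158.7, 160.8]
tcp_rot: [3.141, 0.003, -2.9]
contact_force: [0.7, -2.0, 1.7]
opening: -0.002
grasp_force: 0.7
clock: 2.65
eef_pos: [582.5, 180.1, 161.6]
tcp_rot: [3.141, 0.0, -2.901]
contact_force: [0.0, 0.1, -0.5]
opening: -0.001
grasp_force: 0.0
t 2.65 tcp in holder [  0.9 -49.9  81.6] rot [ 3.141  0.    -2.901] F [ 0.   0.1 -0.5] open -0.001
```

View pics/s1.png

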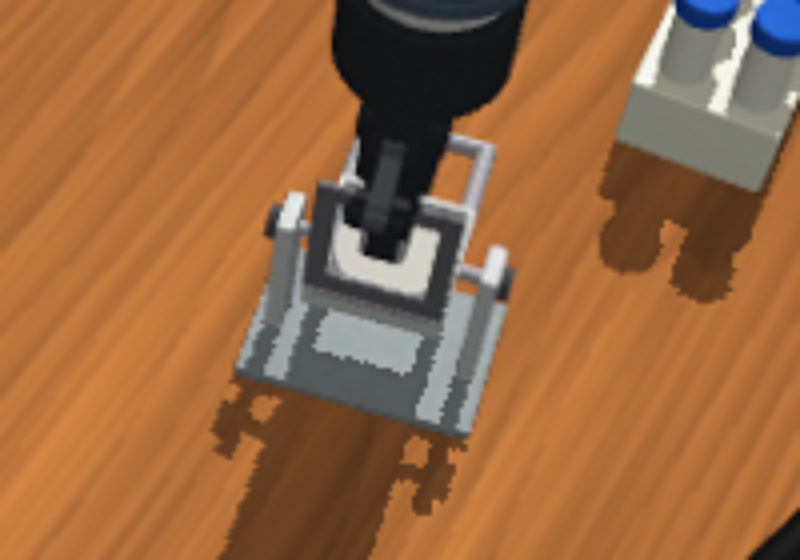

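The picture shows the lid about upright with the fingers against its outer face at (385,230). Next I follow its arc down.

```bash
python3 -m crank '[[0,0.006,0.001,0,0,0,1],[0,0.012,0.002,0,0,0,1],[0,0.019,0.004,0,0,0,1],[0,0.026,0.006,0,0,0,1],[0,0.032,0.010,0,0,0,1]]'|grep -A0 contact; python3 -m crank '[[0,0.006,0.004,0,0,0,1],[0,0.012,0.009,0,0,0,1],[0,0.017,0.015,0,0,0,1],[0,0.021,0.021,0,0,0,1],[0,0.024,0.027,0,0,0,1]]' |grep contact;  python3 -m crank '[[0,0.003,0.004,0,0,0,1],[0,0.007,0.007,0,0,0,1],[0,0.010,0.010,0,0,0,1],[0,0.014,0.012,0,0,0,1],[0,0.014,0.012,0,0,0,1]]' |grep contact; python3 -c "
from h import *
from rig import r,cams
s=r.sense();where(s)"
```

```text
contact_force: [0.3, -0.2, 0.6]
contact_force: [-0.3, -1.4, 0.8]
contact_force: [2.4, -4.7, -0.8]
t 4.2 tcp in holder [ 0.6 18.7 31.8] rot [-3.14 -0.   -2.9 ] F [ 2.4 -4.7 -0.8] open -0.001
```

```bash
python3 -m crank '[[0,0,0.001,0,0,0,1],[0,0,0.002,0,0,0,1],[0,0,0.003,0,0,0,1],[0,0,0.003,0,0,0,1]]'|grep contact; python3 -c "
from h import *
from rig import r,cams
s=r.sense();where(s)
f=cams.grab_frame('scene');cv2.imwrite('pics/s2.png',cv2.resize(f['image'][60:200,230:430,::-1],(800,560)))"
```

```text
contact_force: [2.0, -4.2, -1.8]
t 4.6 tcp in holder [ 0.6 18.9 29.1] rot [-3.141 -0.    -2.901] F [ 2.  -4.2 -1.8] open 0.001
```

View pics/s2.png

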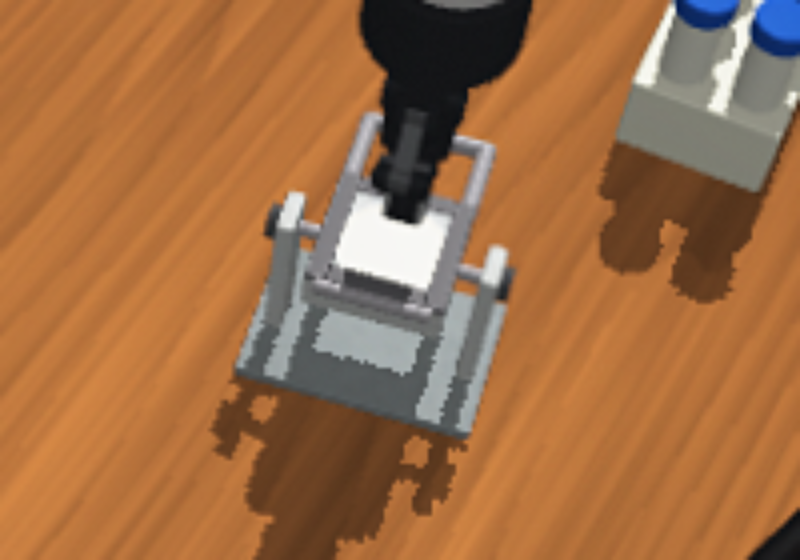

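The lid now looks flat on the tray, though a sideways force remains. I'll lift, move onto the frame's free edge and press once more.

```bash
python3 -m crank '[[0,0,-0.006,0,0,0,1],[0,0,-0.010,0,0,0,1],[0,0.012,-0.010,0,0,0,1],[0,0.012,-0.004,0,0,0,1],[0,0.012,-0.002,0,0,0,1]]'|grep contact; python3 -m crank '[[0,0,0.001,0,0,0,1],[0,0,0.002,0,0,0,1],[0,0,0.003,0,0,0,1],[0,0,0.003,0,0,0,1]]'|grep contact;  python3 -c "
from h import *
from rig import r,cams
s=r.sense();where(s)"
```

```text
contact_force: [0.4, 0.9, 1.1]
contact_force: [-4.5, 0.5, 11.6]
t 5.55 tcp in holder [ 0.7 31.8 29.4] rot [ 3.141  0.    -2.901] F [-4.5  0.5 11.6] open -0.004
```

```bash
python3 -m crank '[[0,0,-0.02,0,0,0,1],[0,0,-0.045,0,0,0,1],[0,0.025,-0.045,0,0,0,0.65],[0,0.051,-0.045,0,0,0,0.65],[0,0.051,-0.045,0,0,0,0.65]]'|grep opening;  python3 -c "
from h import *
from rig import r,cams
s=r.sense();where(s);go(s,[0,83,0])
f=cams.grab_frame('wrist');cv2.imwrite('pics/w2.png',f['image'][:,:,::-1])"
```

```text
opening: 0.355
t 6.05 tcp in holder [ 0.7 84.8 73.6] rot [ 3.14e+00  1.00e-03 -2.90e+00] F [ 0.1 -0.2 -0.1] open 0.355
shift m [ 0.0008 -0.0019  0.0736] turn [0.001 0.001 0.003]
```

View pics/w2.png

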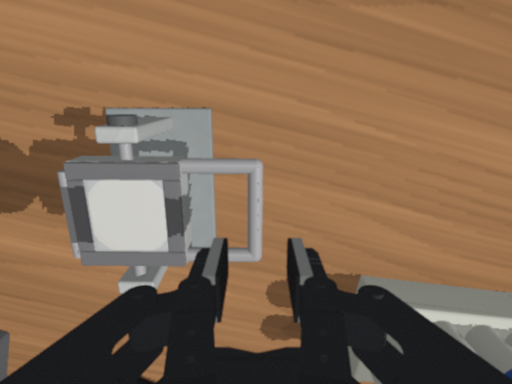

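The picture shows the lid shut over the dish at (125,215) and the bar at column 256, midway between the fingers (222 and 292). Now down, then grip.

```bash
python3 -m crank '[[0.001,-0.002,0.03,0,0,0.003,0.65],[0.001,-0.002,0.055,0,0,0.003,0.65],[0.001,-0.002,0.073,0,0,0.003,0.65],[0.001,-0.002,0.073,0,0,0.003,1],[0.001,-0.002,0.073,0,0,0.003,1]]' 25|grep contact;python3 -m crank '[[0,0,0,0,0,0,1],[0,0,0,0,0,0,1],[0,0,0,0,0,0,1]]'|grep -E 'force|open'; python3 -c "
from h import *
from rig import r,cams
s=r.sense();where(s)"
```

```text
contact_force: [-11.6, 15.4, -0.8]
contact_force: [-13.0, 14.6, -1.1]
opening: 0.104
grasp_force: 27.8
t 6.9 tcp in holder [-2.3 82.8  0.8] rot [ 3.138e+00 -3.000e-03 -2.905e+00] F [-13.   14.6  -1.1] open 0.104
```

```bash
python3 -c "
from h import *
from rig import r,cams
s=r.sense();where(s);print(s['wrist_torque'])
f=cams.grab_frame('wrist');g=cams.grab_frame('top')
cv2.imwrite('pics/w3.png',np.hstack([f['image'][100:384,60:460],cv2.resize(g['image'][140:240,80:220],(398,284))])[:,:,::-1])"
```

```text
t 6.9 tcp in holder [-2.3 82.8  0.8] rot [ 3.138e+00 -3.000e-03 -2.905e+00] F [-13.   14.6  -1.1] open 0.104
[2.21565128 1.91630586 0.03954095]
```

View pics/w3.png

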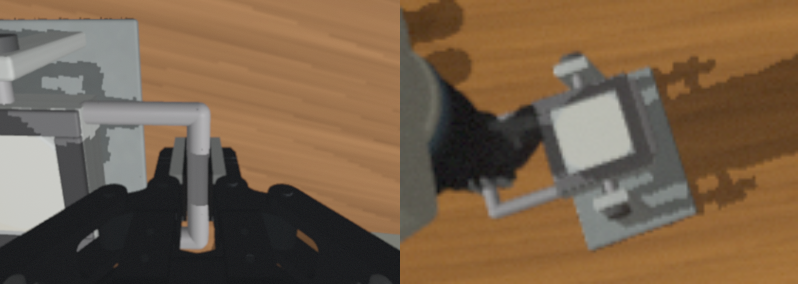

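The bar lies between the pads at (197,180), well inside the legs. I'll start the arc, easing the sideways load.

```bash
python3 -m crank '[[0.001,0.0012,0,0,0,0,1],[0.002,0.0005,-0.0108,0,0,0,1],[0.002,-0.0016,-0.0215,0,0,0,1],[0.002,-0.0051,-0.0318,0,0,0,1],[0.002,-0.0099,-0.0415,0,0,0,1]]'|grep force; python3 -c "
from h import *
from rig import r,cams
s=r.sense();where(s)"
```

```text
contact_force: [-3.3, 2.8, -3.0]
grasp_force: 26.4
t 7.5 tcp in holder [-2.6 70.8 43.1] rot [ 3.14  -0.    -2.905] F [-3.3  2.8 -3. ] open 0.106
```

```bash
python3 -m crank '[[0,-0.0061,-0.009,0,0,0,1],[0,-0.0132,-0.0172,0,0,0,1],[0,-0.0214,-0.0243,0,0,0,1],[0,-0.0304,-0.0304,0,0,0,1],[0,-0.0401,-0.0352,0,0,0,1]]'|grep force; python3 -m crank '[[0,-0.0103,-0.0035,0,0,0,1],[0,-0.021,-0.0056,0,0,0,1],[0,-0.0318,-0.0063,0,0,0,1],[0,-0.0426,-0.0056,0,0,0,1],[0,-0.0533,-0.0035,0,0,0,1]]'|grep force; python3 -c "
from h import *
from rig import r,cams
s=r.sense();where(s)"
```

```text
contact_force: [-4.2, 4.5, 5.5]
grasp_force: 25.8
contact_force: [-1.7, 1.6, 4.4]
grasp_force: 26.2
t 8.5 tcp in holder [ -2.3 -24.   80.7] rot [-3.142e+00  1.000e-03 -2.905e+00] F [-1.7  1.6  4.4] open 0.102
```

```bash
python3 -m crank '[[0,-0.0103,0.0035,0,0,0,1],[0,-0.02,0.0083,0,0,0,1],[0,-0.029,0.0144,0,0,0,1],[0,-0.0372,0.0215,0,0,0,1],[0,-0.0443,0.0297,0,0,0,1]]'|grep force; python3 -m crank '[[0,-0.0061,0.009,0,0,0,1],[0,-0.0109,0.0187,0,0,0,1],[0,-0.0144,0.029,0,0,0,1],[0,-0.0165,0.0397,0,0,0,1],[0,-0.0172,0.0505,0,0,0,1]]'|grep force; python3 -m crank '[[0,0,0,0,0,0,1],[0,0,0,0,0,0,1]]' | grep force; python3 -c "
from h import *
from rig import r,cams
s=r.sense();where(s)
g=cams.grab_frame('scene')
cv2.imwrite('pics/s3.png',cv2.resize(g['image'][60:210,230:430],(800,600))[:,:,::-1])"
```

```text
contact_force: [0.8, 5.0, 0.8]
grasp_force: 25.4
contact_force: [-10.5, 12.8, 46.9]
grasp_force: 30.5
contact_force: [-0.6, 11.8, 6.6]
grasp_force: 27.3
t 9.7 tcp in holder [ -1.5 -83.1   0.5] rot [ 3.140e+00  2.000e-03 -2.905e+00] F [-0.6 11.8  6.6] open 0.104
```

View pics/s3.png

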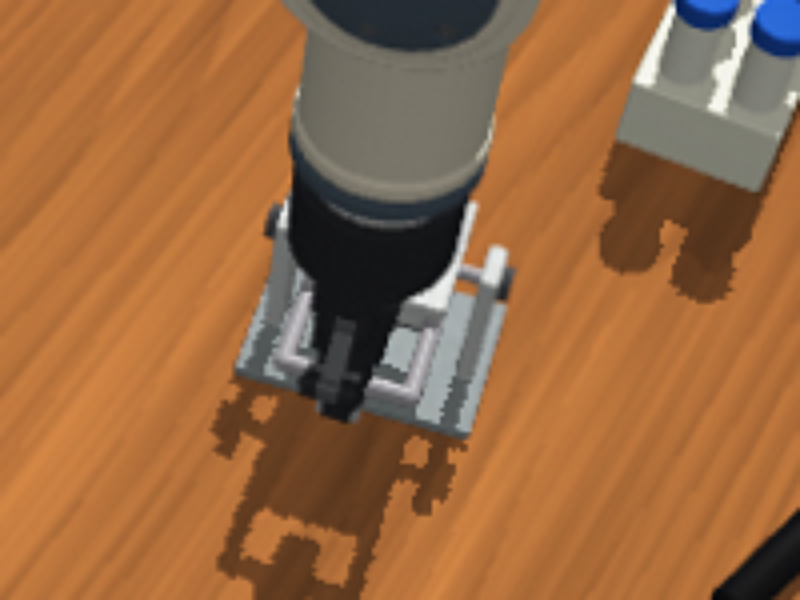

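The holder is on its back with the bar held at the far side, around (345,385), and level at z≈0.5 mm from the axis height. Letting go and lifting clear.

```bash
python3 -m crank '[[0,0,0,0,0,0,0.65],[0,0,0,0,0,0,0.65],[0,0,0,0,0,0,0.65],[0,0,0,0,0,0,0.65]]'|grep -E 'force|opening'; python3 -m crank '[[0,0,-0.01,0,0,0,0.65],[0,0,-0.03,0,0,0,0.65],[0,0,-0.07,0,0,0,0.65],[0,0,-0.11,0,0,0,0.65],[0,0,-0.15,0,0,0,0.65]]'|grep -E 'force|opening';python3 -m crank '[[0,-0.04,0,0,0,0,0.65],[0,-0.08,0,0,0,0,0.65],[0,-0.12,0,0,0,0,0.65],[0,-0.12,0,0,0,0,0.65],[0,-0.12,0,0,0,0,0.65]]'|grep -E 'force|opening'; python3 -c "
from h import *
from rig import r,cams
s=r.sense();where(s)
g=cams.grab_frame('scene');t=cams.grab_frame('top')
cv2.imwrite('pics/s4.png',np.hstack([cv2.resize(g['image'][60:210,230:430],(400,300)),cv2.resize(t['image'][130:250,80:240],(400,300))])[:,:,::-1])"
```

```text
contact_force: [0.0, 0.0, 0.1]
opening: 0.353
grasp_force: 0.0
contact_force: [1.1, 0.3, -0.9]
opening: 0.35
grasp_force: 0.0
contact_force: [0.4, 0.3, 0.1]
opening: 0.347
grasp_force: 0.0
t 11.15 tcp in holder [  -2.9 -205.2  150.8] rot [ 3.141  0.    -2.907] F [0.4 0.3 0.1] open 0.347
```

View pics/s4.png

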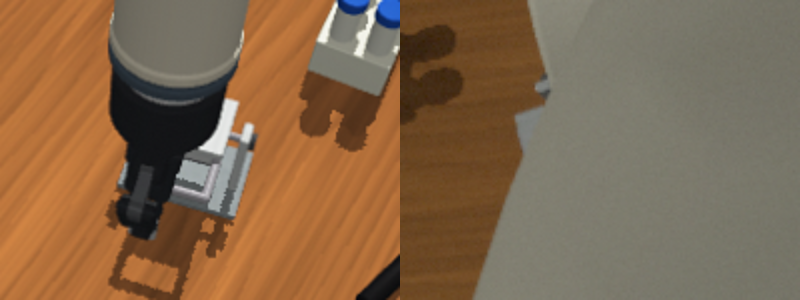

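Handle lies on the far side and the tray's back is up, but the arm covers part of it. One last look with the wrist camera.

```bash
python3 -c "
from h import *
from rig import r,cams
g=cams.grab_frame('wrist')
cv2.imwrite('pics/w5.png',g['image'][:,:,::-1])"
```

```text
(no output)
```

View pics/w5.png

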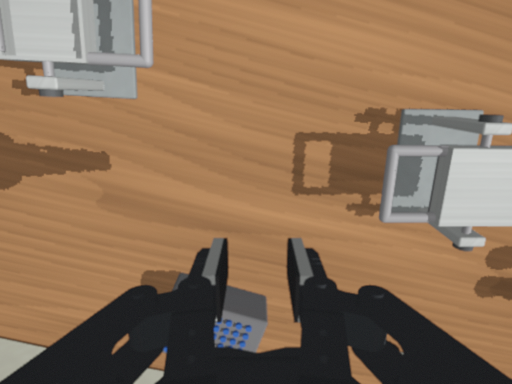

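The wrist view shows the loaded holder on its back, its loop handle on the far side at (390,185), the tray closed and level. The spare holder, at upper left, has not been touched.

```bash
python3 -c "
from rig import sign_off
print(sign_off())"
```

```text
the job is handed in; nothing more can be done
None
```

The job is handed in: I folded the loaded holder's lid shut over the dish, turned the holder half a turn by its handle until it lay level on its back, and let go; I never touched the empty holder, and the lid, underneath at the end, was last seen shut before the turn.

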